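Fit a transport wheel and lock it with its spring cotter

TASK

Put the wheel over the upright stub axle of the games-table leg so that it sits fully down on the leg. Then lock it on: gently push the spring cotter's straight leg through the axle's cross hole, without forcing it, until its bow snaps over the axle and closes again, and let go. Leave the other things on the table where they are.

Things in the scene. Friction and masses are not known exactly. Their poses are not given: they have to be found in the camera images.
- leg: Games-table leg: fixed white square tube, 40 x 40 x 245 mm, lying on the table along its own x (from -25 to +220 mm). Origin on the table straight below the stub axle's axis, z up. The axle is a steel pin 18 mm thick that stands up from the tube's top; its upper rim is bevelled 3 mm. A cross hole goes right through the axle along the leg's y.
- wheel_seat (a point): On the axle's axis at the tube's top (z 40 mm), where the wheel's underside rests; axes as the leg's. The cross hole is 7 mm wide, 6.4 high, bevelled 1.5 mm at the sides of both mouths, sharp above and below. Its height differs (axle screwed in by hand) and is not measured: centre 71 to 87 mm above the table, always 17 mm below the axle's top. The seated wheel's top is at 62 mm.
- wheel_center (a point): Centre (half-way up) of the loose wheel: grey hub, black tyre, 60 mm in diameter, 22 mm thick, 22 mm bore right through along its z, about 120 g. It lies flat on the table, to the left or farther out, its place sometimes swapped with the rubber foot's.
- clip_center (a point): Centre (half-way up) of the coil of the loose spring cotter: steel R-clip, 5 mm wire, 107 mm long, about 60 g, lying flat. Grip the coil: 30 mm long (x), 22 wide (y), 11 high, sides parallel. x runs along the straight leg from coil to tip, z up. The straight leg's axis is at y -8.5 mm, z -3 mm from here, its flat tip at x +92 mm.
- clip_bow (a point): On the straight leg's axis abreast of the bow's bulge (x 50, y -8.5, z -3 mm from the coil's centre); lies on the axle's axis when the cotter is home, about 1 mm of play. Axes as the cotter's. The springy bow arm lies on the +y side: waist at x 39, bulge at 50, hump at 61, flared end at 72 mm from the coil's centre.
- clip_tip (a point): The flat tip of the cotter's straight leg (5 mm thick). It is through before the bow meets the axle. Pushing on, the hump must ride over the axle: the push rises to about 5 N, then drops as it snaps; beyond that the waist stops it. Over 35 N between cotter and axle, its own pinch of up to 25 N included, counts as forcing.
- bow (a joint): Opening of the cotter's bow arm at the coil, rad: 0 closed (at rest), about 0.07 while the hump rides over the axle; sprung shut.
- foot: Bystander: loose solid black rubber disc 52 mm across, 18 mm high, with a short steel stud on top (no bore); origin under its centre.
- chalk: Bystander: loose cue-chalk cube, 23 mm; origin under its centre.
- mug: Bystander: loose white mug, 80 mm across, 92 mm high; origin under its centre.
- driver: Bystander: loose screwdriver lying on the table.
- jar: Bystander: loose glass jar of 60 mm diameter, 80 mm high; origin under its centre.
- wrench: Bystander: loose spanner lying on the table.
- bat: Bystander: loose table-tennis bat lying on the table.
There are look-alikes about, which are no part of the job. Leave any blue or turquoise look-alike of the part that bears clip_center alone. What is shaped like the part that bears wheel_center but red is not meant.

How it is judged (in metres and radians):
On the way, in this order (a step that is already met when the one before it is completed fails the run):
1. the wheel sits fully down on the leg, round the axle (horizontal distance between wheel_center and wheel_seat below 0.004 m and z of wheel_center in the frame of leg between 0.047 and 0.0535 m and angle between wheel_center's own z axis and vertical below 0.1 rad), for 0.2 s.
2. the cotter's straight leg is through the cross hole (x of clip_bow in the frame of leg between -0.005 and 0.005 m and z of clip_bow in the frame of leg between 0.067 and 0.0893 m and angle between the x axis of clip_bow and the y axis of leg, either way round below 0.3 rad and horizontal distance between clip_bow and wheel_seat below 0.03 m), for 0.05 s.
At the end, for the whole second after the job is handed in: Wheel down on the leg: centre within 4 mm of the axle axis, underside within 2.5 mm of the tube. Cotter's straight leg through the cross hole, within 0.3 rad of square, bow's middle within 4.5 mm of the axle axis, bow closed again (under 0.035 rad). All released (all of step 1 and x of clip_bow in the frame of leg between -0.005 and 0.005 m and z of clip_bow in the frame of leg between 0.067 and 0.0893 m and angle between the x axis of clip_bow and the y axis of leg, either way round below 0.3 rad and y of clip_bow in the frame of leg between -0.0045 and 0.0045 m and value of joint bow below 0.035 rad and velocity of joint bow below 0.1 rad/s); the robot touches nothing.
It fails at once if the cotter is forced: pressed against the axle or leg with more than 35 N (contact force between clip and leg above 35 N).
It fails at once if a bystander is moved more than 25 mm (distance of any of foot, chalk, mug, driver, jar, wrench, bat from where it was at the start of the episode above 0.025 m).
It also fails if it takes over 72 s, if anything falls off the work surface, if the arm or the gripper's body presses on something with over 40 N, if the wrist force passes 120 N, or if a joint passes its speed limit or range.

ROBOT

A 6-joint arm with a two-finger parallel gripper is mounted at the origin on the work surface. World frame = base frame: x ahead of the robot, y to its left, z up, the work surface at z = 0. Lengths are in mm, angles in degrees, forces in N, time in s.
With the tool pointing down it reaches from about 300 to 850 mm from the base axis. Payload 4.2 kg.
Tool frame: the origin (TCP) lies at the very end of the fingers, on their centre line; the grasp point (between the pads) lies 19 mm behind it (hold_point_z is the z of the grasp point in the tool frame, in mm); z points along the fingers, y is the direction in which the jaws open and shut (so a half turn about z gives the same grasp; the last joint's range is limited). The gripper opens to 91 mm and grips with 3 to 60 N. Pads are 32 mm wide; open, the fingers measure 118 mm over their backs; the gripper's body (76 mm by 178 mm) begins 60 mm behind the grasp point.
Start: joints at [62.452, 18.312, 89.639, -0, 72.044, -1.146], TCP at [255.687, 515.041, 213.976] pointing down, gripper open.
Joint ranges: [-177.97, 177.97], [-48.28, 115.42], [12.27, 149.76], [-77.06, 257.06], [2.81, 150.46], [-146.56, 146.56]. Speed limits (degrees/s): [147.25, 147.25, 180, 180, 180, 180].

INTERFACE

Orientations are given as [roll, pitch, yaw] about the fixed x, y, z axes, in that order (R = Rz(yaw) Ry(pitch) Rx(roll)).
In Python, from workcell import state, grab_frame, job_done, hold_point_z gives the robot as it stands. The module is installed in compiled form; this text tells all that it offers.
- The arm moves only by the shell command python3 -m creep 'ROWS' [FORCE]. ROWS is JSON, a list of rows, each a list of 7 numbers: the closure, from 0 (fully open) to 1 (shut), then the shift along the tool's x, y, z in mm, then the turn, a rotation vector about the tool's x, y, z in degrees. A call has 1 to 5 rows; each row shifts and turns the commanded pose from where the row before left it, along the tool's axes as they then stand; what a row does not reach is not made up. A row lasts 1/8 s, in which the tool goes at most 62.5 mm and 10.7 degrees, less where a joint would pass 70% of its speed; a pose out of reach is approached as far as the arm can. A call is refused whole if a number of a shift passes 62.5 or a number of a turn 10.7, either way. A call with a gripper value outside its range is refused whole. The fingers move at their own pace and stop on an object; FORCE is the grip in N (left out, the last holds). Time passes only in rows, so rows that do not move let the fingers close. It gives the time, the measured TCP pose, the force and the opening at its end, in the units of the state.
- state(): the state, without advancing time (a new reading comes with each control period).
- grab_frame(name): name is "side" or "top"; returns a dict with "frame" (420x560x3 uint8, red, green, blue), "fx", "fy", "cx", "cy" (pixels), "view" (4x4, takes a point from world to camera coordinates). Camera axes: x right, y down, z forward; pixel columns grow to the right and rows downward; lengths in mm; the calibration is good to about 2 mm. A picture is of the moment at which its call begins. There is no depth.
- job_done(): hands the job in, once; it reports no verdict.
The state is a dict: "time_s": time; "qpos": joint angles; "qvel": joint speeds; "effort": joint torques, N m; "ee_pos": TCP position; "ee_rot": TCP orientation; "force": force on the tool from outside, world axes, zero at the start; "torque": the same for the moment, N m; "gripper_width": finger opening in mm.
Only numpy, scipy, OpenCV 4.12 (cv2) and the standard library are available. Lean on these libraries where they do the work, as an engineer would, in place of code of your own. Each camera call takes 0.05 s, during which the arm holds its last target.

## Working session

There is one attempt and no reset: what is moved stays moved. The work goes in short steps, Python scripts to look and compute and a shell command to move; the robot and the scene stay as the last step left them, time stands still between calls to the robot, and variables do not carry over. Pictures are saved under pics/ and viewed, and the job is handed in when it is done.

```bash
mkdir -p pics; python3 - <<'E'
from workcell import *
import cv2,numpy as np
print(state(),hold_point_z)
for n in("side","top"):
    f=grab_frame(n);cv2.imwrite(f"pics/{n}0.png",cv2.cvtColor(f["frame"],cv2.COLOR_RGB2BGR))
    print(n,{k:f[k] for k in("fx","fy","cx","cy")},np.round(f["view"],4).tolist())
E
```

```text
{'time_s': 0.0, 'qpos': array([ 6.24511046e+01,  1.83499330e+01,  8.97046156e+01, -2.18832877e-03,
        7.20418121e+01, -1.14587848e+00]), 'qvel': array([-0.01520733,  0.05015699,  0.04654798, -0.0667186 , -0.0633974 ,
       -0.01276384]), 'effort': array([-1.86174795e-03, -4.12445498e+01, -2.31977499e+01,  7.24719674e-02,
        4.54881415e-02, -1.41954201e-04]), 'ee_pos': array([255.47943742, 514.58874798, 213.14951454]), 'ee_rot': array([-1.79903617e+02,  1.53141502e-04,  1.53597660e+02]), 'force': array([-0.16213386, -0.49926222,  1.63169349]), 'torque': array([-0.01199167, -0.03942099, -0.0100112 ]), 'gripper_width': 91.11579916099517} -18.8
side {'fx': 430.02956415875957, 'fy': 430.02956415875957, 'cx': 273.8573104021638, 'cy': 212.9884126160214} [[0.9721, -0.2341, -0.0133, -578.6817], [-0.1395, -0.5317, -0.8354, 153.1052], [0.1885, 0.8139, -0.5495, 969.7506], [0.0, 0.0, 0.0, 1.0]]
top {'fx': 393.9739604977229, 'fy': 393.9739604977229, 'cx': 284.125751919669, 'cy': 212.19344617387324} [[-0.0293, -0.9993, -0.0243, 43.8365], [-0.9918, 0.0321, -0.1241, 595.1427], [0.1248, 0.0204, -0.992, 1147.9115], [0.0, 0.0, 0.0, 1.0]]
```

View pics/side0.png

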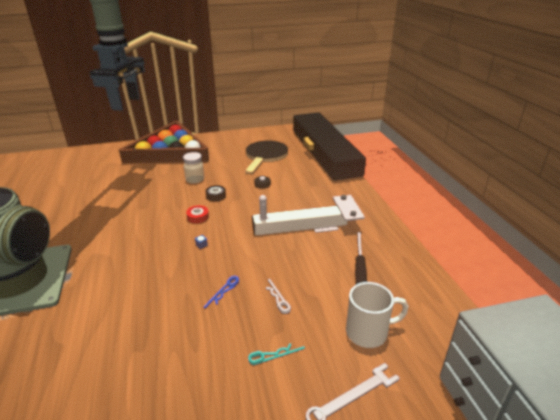

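View pics/top0.png

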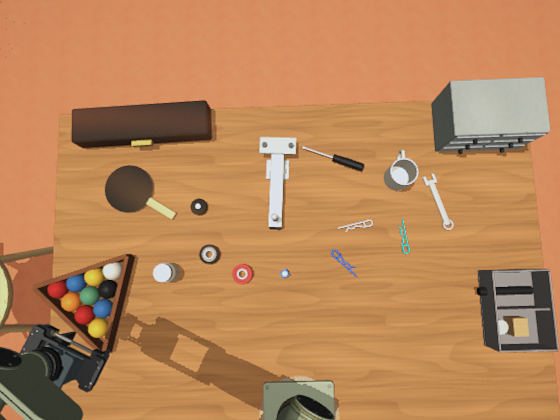

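Side view: the wheel candidates are the grey hub with black tyre at (216,192), the red one at (198,213), and the rubber foot with a stud at (262,182). The cotter candidates are steel at (279,296), blue at (222,291) and turquoise at (276,354). By description I want the grey-hub wheel (top view 209,254) and the plain steel clip (top view 355,226). I'll confirm both in enlarged crops.

```bash
cat > h.py <<'E'
import numpy as np,cv2
from workcell import *
def ray(f,u,v):
    V=f["view"];R=V[:3,:3];t=V[:3,3]
    d=R.T@np.array([(u-f["cx"])/f["fx"],(v-f["cy"])/f["fy"],1.]);return -R.T@t,d
def onz(f,u,v,z):
    o,d=ray(f,u,v);return o+d*(z-o[2])/d[2]
def proj(f,p):
    c=f["view"][:3,:3]@np.asarray(p,float)+f["view"][:3,3];return np.array([f["fx"]*c[0]/c[2]+f["cx"],f["fy"]*c[1]/c[2]+f["cy"]])
def tri(fa,a,fb,b):
    o1,d1=ray(fa,*a);o2,d2=ray(fb,*b)
    s=np.linalg.lstsq(np.c_[d1,-d2],o2-o1,rcond=None)[0]
    return (o1+d1*s[0]+o2+d2*s[1])/2,np.linalg.norm(o1+d1*s[0]-o2-d2*s[1])
def bgr(f):return cv2.cvtColor(f["frame"],cv2.COLOR_RGB2BGR)
def crop(f,x0,y0,w,h,k):
    return cv2.resize(bgr(f)[y0:y0+h,x0:x0+w],None,fx=k,fy=k,interpolation=cv2.INTER_CUBIC)
E
python3 - <<'E'
from h import *
t=grab_frame("top");s=grab_frame("side")
a=crop(t,185,195,80,90,5)[:450,:400];b=crop(t,330,205,60,45,6)
c=crop(s,245,180,130,60,6);d=crop(s,260,270,40,50,8)
A=np.zeros((450,800,3),np.uint8);A[:450,:400]=a;A[:270,400:760]=b
cv2.imwrite("pics/c1.png",A)
B=np.zeros((600,800,3),np.uint8);B[:360,:780]=c
cv2.imwrite("pics/c2.png",B[:360]);cv2.imwrite("pics/c3.png",d)
cv2.imwrite("pics/c4.png",crop(t,250,130,60,110,5))
E
```

```text
(no output)
```

View pics/c1.png

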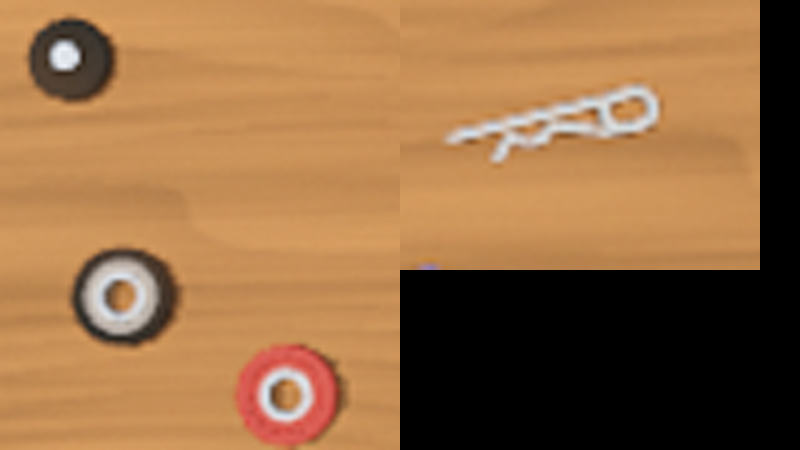

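View pics/c2.png

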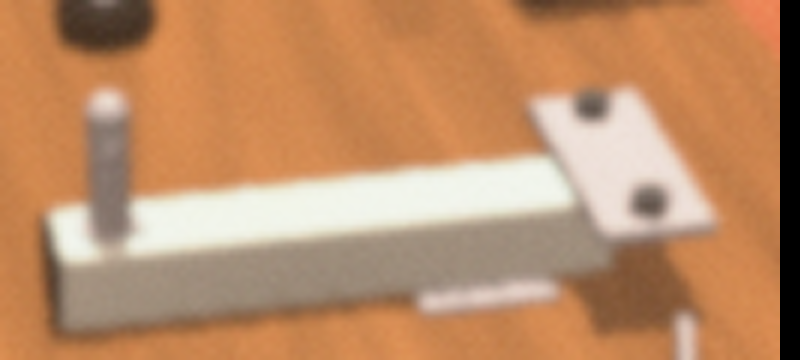

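View pics/c3.png

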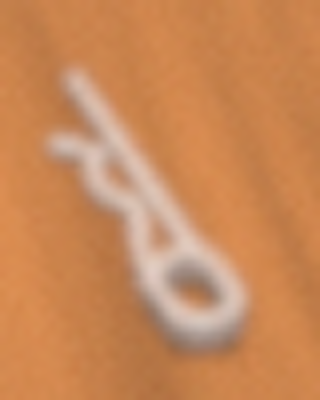

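View pics/c4.png

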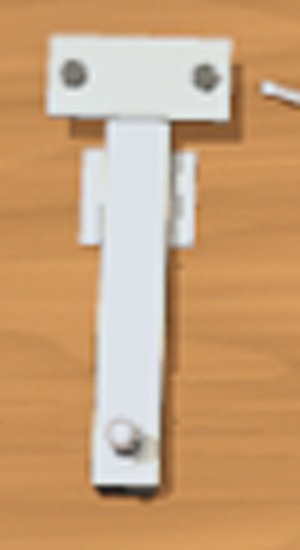

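The crops show the rubber foot (stud, no bore), the grey-hub wheel with a bore, the red look-alike, and the steel clip. The clip's tip points left (+y) and its bow is on the near side. The leg lies along world x with its axle at the near end. Next I measure positions.

```bash
python3 - <<'E'
from h import *
t=grab_frame("top");s=grab_frame("side")
for f in(t,s): print("cam",ray(f,0,0)[0].round(0))
def sat(f): 
    h=cv2.cvtColor(f["frame"],cv2.COLOR_RGB2HSV).astype(int);return h[...,1],h[...,2]
def comp(mask,x0,y0,x1,y1,n=3):
    m=np.zeros(mask.shape,np.uint8);m[y0:y1,x0:x1]=mask[y0:y1,x0:x1]
    k,l,st,c=cv2.connectedComponentsWithStats(m)
    o=np.argsort(-st[1:,4])[:n]+1
    return [(st[i].tolist(),c[i].round(2)) for i in o],l,o
S,V=sat(t)
# wheel, in top: dark/grey: sat low
r=comp((S<110)&(V>0),195,240,224,268);print("wheel top",r[0])
hub=comp((S<60)&(V>110),195,240,224,268);print("hub top",hub[0])
r=comp((S<90),335,215,378,236);print("clip top",r[0])
l=(r[1]==r[2][0]);ys,xs=np.nonzero(l);
P=np.array([onz(t,x,y,2.5)[:2] for x,y in zip(xs,ys)]);print("clip rect",cv2.minAreaRect(P.astype(np.float32)))
Ss,Vs=sat(s)
r=comp((Ss<125),200,180,230,204);print("wheel side",r[0])
r=comp((Ss<70),264,274,294,316);print("clip side",r[0])
np.set_printoptions(linewidth=250)
for y in (150,160,170,180,190,200,210,215,220,225): print(y,S[y,262:296])
print('side axle')
for y in range(192,222,2): print(y,Ss[y,254:276],Vs[y,254:276])
E
```

```text
cam [4.480e+02 1.000e+00 1.214e+03]
cam [ 401. -843.  653.]
wheel top [([200, 245, 19, 19, 259], array([208.87, 253.81]))]
hub top [([201, 247, 16, 15, 153], array([208.62, 253.86]))]
clip top [([338, 219, 35, 13, 160], array([357.09, 224.77]))]
clip rect ((551.49609375, -191.3348388671875), (23.062707901000977, 106.61895751953125), 12.261151313781738)
wheel side [([206, 186, 19, 12, 159], array([215.03, 190.75])), ([200, 180, 3, 2, 5], array([200.8, 180.4]))]
clip side [([267, 280, 23, 33, 203], array([279.02, 298.99]))]
150 [6 6 6 6 6 6 6 6 6 6 6 6 6 6 6 6 6 6 6 6 7 6 6 6 6 6 6 7 6 6 6 7 8 5]
160 [144 145 144 152  77  12   4   1   8   2  14  13  13  12  12  13  12  12  13  13   7  15  73  65  45  33  43  94 150 145 142 144 145 145]
170 [145 146 151 126  20  14  10  10   6   6  13  13  13  12  12  13  13  12  13  13   2  31  18  16   3  10   0 120 150 146 146 145 147 144]
180 [146 146 144 146 145 146 150 136  16  15  13  13  12  12  13  13  13  13  13  12   9  75 171 165 153 152 150 147 142 146 144 146 145 145]
190 [141 142 141 141 142 141 148  80   7  16  13  13  13  13  12  13  13
[... 2761 characters left out ...]
136 129 138 160 193 211 210 215 218 222 224 224 227]
214 [96 81 70 62 56 57 55 56 53 48 52 44 36 27 14 13 14 14 15 14 13 13] [217 221 223 225 218 193 158 137 131 133 132 140 175 218 233 237 239 240 240 240 241 242]
216 [28 14 12 11 15 29 38 43 50 48 57 46 37 31 14 11 10  9 10 10 11  9] [230 237 240 238 231 209 169 141 133 134 134 139 173 216 234 241 243 245 245 244 245 244]
218 [28 13  9 10 13 30 40 43 47 46 47 43 34 31 18 12  9  9  8  8  9  9] [217 238 244 240 233 219 185 154 145 139 141 148 173 206 225 236 242 244 245 244 244 245]
220 [32 13 11  9 10 11 28 38 48 46 46 40 28 12 11 14 12 13 14 13 14 15] [202 233 242 244 238 228 209 186 176 172 177 189 221 232 238 239 240 241 240 239 237 237]
```

```bash
cat > m.py <<'E'
from h import *
def cross(a,th,up):
    # first crossing idx (subpixel)
    for i in range(len(a)-1):
        if (not up and a[i]>=th>a[i+1]) or (up and a[i]<th<=a[i+1]): return i+(a[i]-th)/(a[i]-a[i+1])
def S(f):return cv2.cvtColor(f["frame"],cv2.COLOR_RGB2HSV)[...,1].astype(float)
t=grab_frame("top");s=grab_frame("side")
A=S(t);L=[];R=[]
for y in list(range(184,225)):
    l=cross(A[y,262:290],80,False);r=cross(A[y,272:296],80,True)
    L.append(onz(t,262+l,y,40)[:2]);R.append(onz(t,272+r,y,40)[:2])
L=np.array(L);R=np.array(R)
pl=np.polyfit(L[:,0],L[:,1],1);pr=np.polyfit(R[:,0],R[:,1],1)
print("edges y(x)",pl,pr,"width at 600",np.polyval(pl,600)-np.polyval(pr,600))
a=np.mean([pl[0],pr[0]]);yaw=np.degrees(np.arctan(a));print("yaw",yaw)
# near end of top at z40: column profile
for x in (270,272,278,280): print(x,A[222:236,x], cv2.cvtColor(t["frame"],cv2.COLOR_RGB2GRAY)[222:236,x])
B=S(s);C=[]
for y in range(198,211):
    l=cross(B[y,254:270],103,False);r=cross(B[y,260:276],103,True);C.append((y,254+l,260+r))
C=np.array(C);pc=np.polyfit(C[:,0],(C[:,1]+C[:,2])/2,1);print("axis px",pc,np.mean(C[:,2]-C[:,1]))
u=lambda v:np.polyval(pc,v)
mid=(pl+pr)/2
for v in (204,210,216):
    # intersect: point on ray where y = mid(x)
    o,d=ray(s,u(v),v);k=(np.polyval(mid,o[0])-o[1])/(d[1]-mid[0]*d[0]);print(v,(o+d*k).round(1))
g=cv2.cvtColor(s["frame"],cv2.COLOR_RGB2GRAY)[188:204,262];print("side top col sat",B[188:204,262],g)
E
python3 m.py
```

```text
edges y(x) [-6.61769186e-02  1.13193693e+02] [-6.32518928e-02  7.01054108e+01] width at 600 41.33326633333461
yaw -3.7026991674503407
270 [ 14.  14.  14.  11.   9.  15. 119. 154. 144. 144. 145. 145. 147. 145.] [226 226 227 230 214  51  44 111 153 146 147 149 152 151]
272 [ 12.  12.  13.  11.   7.  36.  83. 156. 144. 146. 143. 146. 146. 144.] [227 226 226 230 215  53  41 106 154 146 147 150 152 152]
278 [  6.  15.  14.  14.  14.  47.  15. 159. 153. 145. 145. 144. 144. 144.] [206 228 227 229 216  96  49  63 120 146 149 151 152 153]
280 [ 11.   7.   4.   5.   5.  45.  45. 159. 149. 146. 145. 146. 144. 145.] [220 229 228 230 215  92  59  81 134 146 148 151 152 154]
axis px [2.72784382e-02 2.57007146e+02] 6.515512025922717
204 [580.2  54.1  79. ]
210 [580.2  54.1  61. ]
216 [580.1  54.1  42.7]
side top col sat [150. 158. 157. 160. 157. 148. 115.  69.  38.  32.  37.  40.  41.  51.
  49.  48.] [ 90 117 139 140 144 151 168 197 217 214 199 168 141 125 121 131]
```

```bash
python3 - <<'E'
from h import *
t=grab_frame("top");cv2.imwrite("pics/c5.png",crop(t,262,205,30,30,20))
s=grab_frame("side");cv2.imwrite("pics/c6.png",crop(s,245,188,40,30,18))
E
```

```text
(no output)
```

View pics/c5.png

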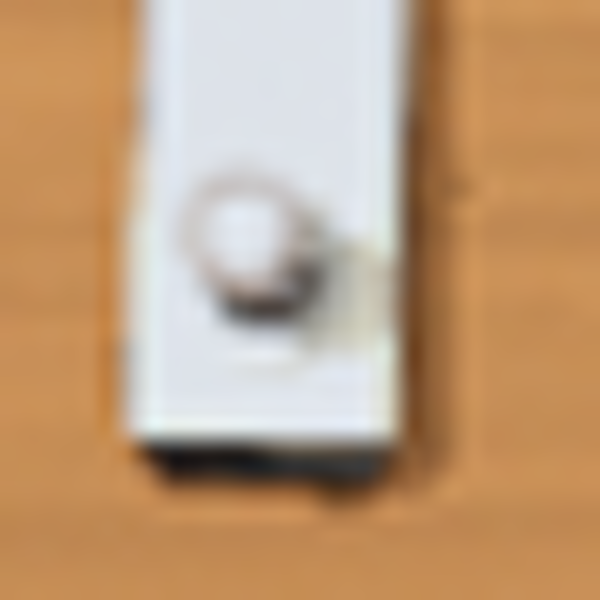

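View pics/c6.png

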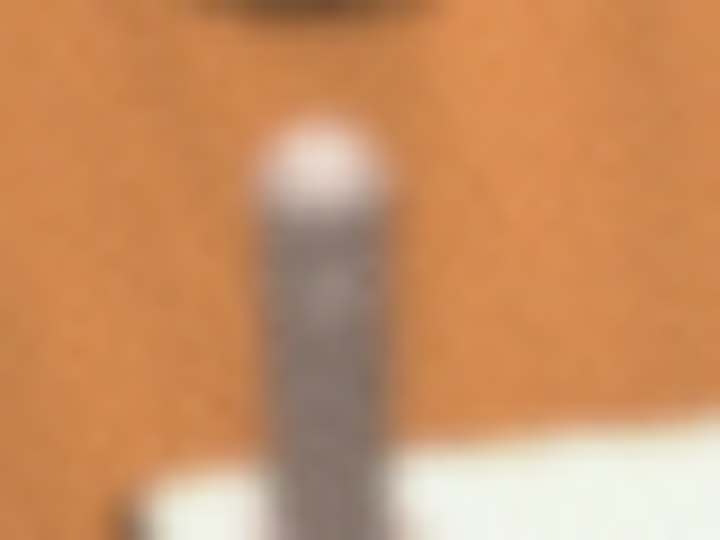

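```bash
python3 - <<'E'
from h import *
t=grab_frame("top");s=grab_frame("side")
print("axle top tri",tri(t,(273.5,216.1),s,(262.4,196.7)))
e=onz(t,276,226.5,40);print("near end",e,"-> axis",e[:2]+25*np.array([np.cos(np.radians(-3.7)),np.sin(np.radians(-3.7))]))
for z in(88,92,96,100,104): print(z,proj(t,(580.2,54.1,z)).round(1),proj(s,(580.2,54.1,z)).round(1), "rim far", proj(s,(582,62,z-1.5)).round(1)[1])
print("wheel top hub z22",onz(t,208.6,253.8,22),"tyre",onz(t,209,254,20), tri(t,(208.8,253.8),s,(215.0,190.75)))
E
python3 - <<'E'
import sys;sys.path.insert(0,'.')
from h import *
t=grab_frame("top");s=grab_frame("side")
cv2.imwrite("pics/c7.png",crop(s,200,178,34,30,20));cv2.imwrite("pics/c8.png",crop(t,334,213,42,26,18));
cv2.imwrite("pics/c9.png",crop(t,196,240,28,28,20));
E
```

```text
axle top tri (array([579.32109376,  54.62446166,  99.9811346 ]), np.float64(2.3731163986448314))
near end [553.59151505  50.98633629  40.        ] -> axis [578.53940551  49.37302858]
88 [273.9 215.9] [262.5 200.9] rim far 199.8
92 [273.9 215.7] [262.4 199.6] rim far 198.4
96 [273.8 215.5] [262.4 198.2] rim far 197.0
100 [273.7 215.4] [262.3 196.8] rim far 195.7
104 [273.6 215.2] [262.3 195.4] rim far 194.3
wheel top hub z22 [478.84628218 257.79656282  22.        ] tyre [478.25879381 257.01367814  20.        ] (array([479.55076805, 258.26927208,  16.79949628]), np.float64(1.1806844800323388))
```

View pics/c7.png

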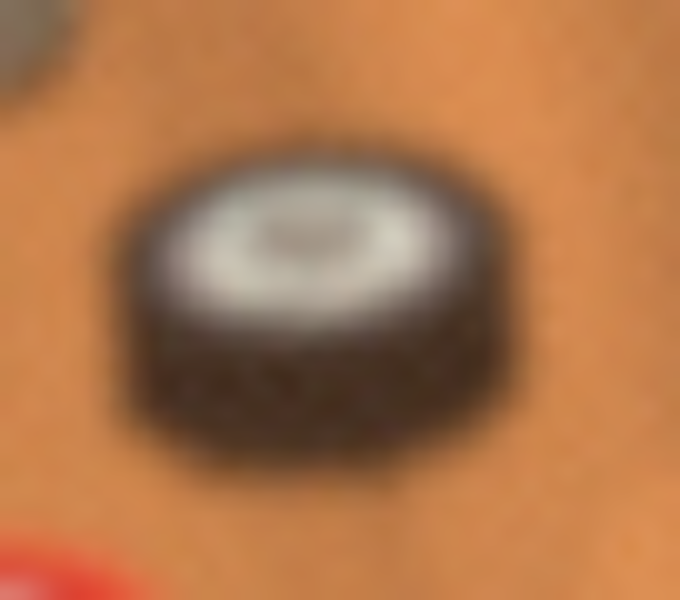

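View pics/c8.png

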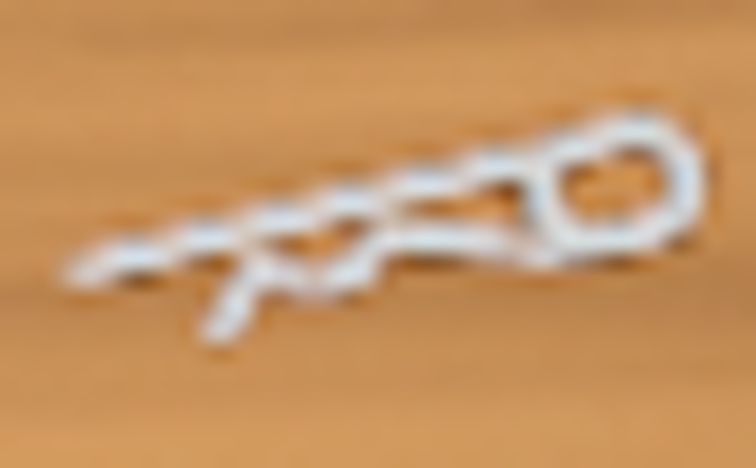

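View pics/c9.png

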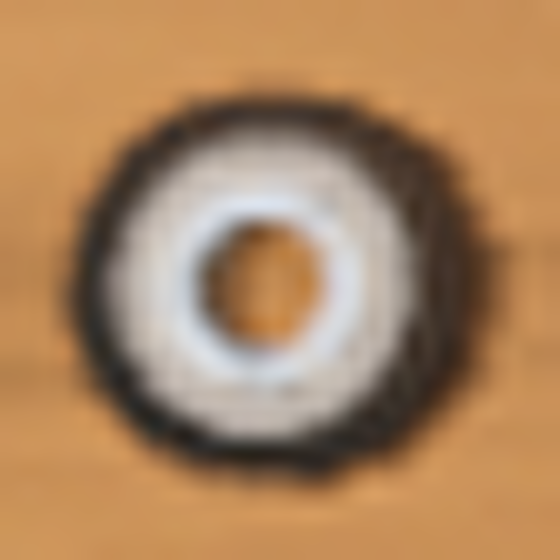

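Axle axis is about (580, 53), with its top at z≈100, so the hole is at roughly 83. The wheel centre is about (479, 258). I turn the tool to yaw 90 first, so that tool x = +Y, tool y = +X and tool z = −Z.

```bash
python3 -m creep '[[0,0,0,0,0,0,10.6],[0,0,0,0,0,0,10.6],[0,0,0,0,0,0,10.6],[0,0,0,0,0,0,10.6],[0,0,0,0,0,0,10.6]]' 20; python3 -m creep '[[0,0,0,0,0,0,10.6],[0,-51,45,0,0,0,0],[0,-51,45,0,0,0,0],[0,-51,45,0,0,0,0],[0,-51,45,0,0,0,0]]'; python3 -m creep '[[0,-53,43.3,0,0,0,0],[0,0,0,20,0,0,0],[0,0,0,40,0,0,0],[0,0,0,20,0,0,0],[0,0,0,0,0,0,0]]'
```

```text
time_s: 1.32
ee_pos: [255.7, 515.0, 214.0]
ee_rot: [180.0, -0.0, 100.2]
force: [0.2, -0.6, 0.9]
gripper_width: 91.0
time_s: 1.95
ee_pos: [422.2, 326.1, 214.2]
ee_rot: [180.0, -0.0, 90.0]
force: [0.4, 0.4, 0.5]
gripper_width: 91.0
time_s: 2.58
ee_pos: [459.7, 278.5, 132.6]
ee_rot: [-179.8, 0.1, 90.0]
force: [0.0, -0.4, 0.6]
gripper_width: 91.5
```

```bash
python3 -m creep '[[0,0,0,0,0,0,0]]'; python3 - <<'E'
from h import *
for n in("side","top"):
    f=grab_frame(n);cv2.imwrite(f"pics/{n}1.png",bgr(f))
E
```

```text
time_s: 2.7
ee_pos: [461.3, 279.6, 135.0]
ee_rot: [179.9, -0.1, 90.0]
force: [0.6, 0.7, -0.0]
gripper_width: 91.0
```

View pics/side1.png

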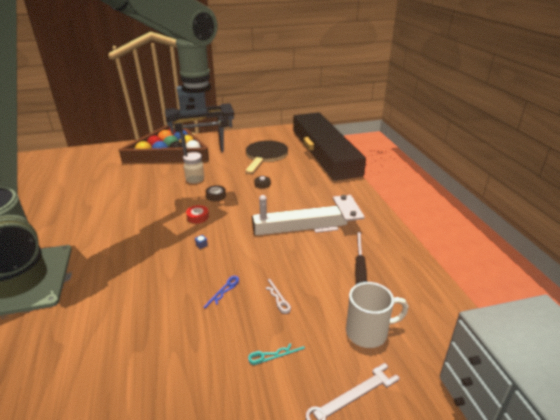

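View pics/top1.png

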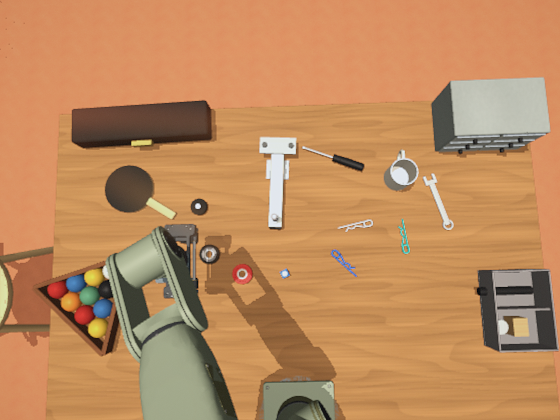

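```bash
python3 -m creep '[[0,-21.6,17.7,20,0,0,0],[0,0,0,35,0,0,0],[0,0,0,35,0,0,0],[0,0,0,25,0,0,0],[0,0,0,10,0,0,0]]'; python3 -m creep '[[0,0,0,0,0,0,0]]'
```

```text
time_s: 3.42
ee_pos: [478.2, 257.6, 8.5]
ee_rot: [-180.0, 0.0, 90.0]
force: [0.9, 0.1, -1.0]
gripper_width: 91.2
time_s: 3.55
ee_pos: [478.6, 257.8, 9.3]
ee_rot: [180.0, -0.0, 90.0]
force: [-0.0, -0.7, 0.0]
gripper_width: 91.0
```

```bash
python3 -m creep '[[0,0,0,5,0,0,0],[1,0,0,0,0,0,0],[1,0,0,0,0,0,0],[1,0,0,0,0,0,0],[1,0,0,0,0,0,0]]' 20; python3 -m creep '[[1,0,0,0,0,0,0],[1,0,0,0,0,0,0],[1,0,0,0,0,0,0]]'
```

```text
time_s: 4.18
ee_pos: [478.8, 257.8, 4.3]
ee_rot: [179.9, -0.0, 90.0]
force: [0.3, -0.1, 1.1]
gripper_width: 58.4
time_s: 4.55
ee_pos: [478.8, 257.8, 4.3]
ee_rot: [179.9, -0.0, 90.0]
force: [1.0, 0.2, 2.1]
gripper_width: 58.6
```

```bash
python3 -m creep '[[1,0,0,-20,0,0,0],[1,0,0,-40,0,0,0],[1,0,0,-40,0,0,0],[1,0,0,-26,0,0,0],[1,0,0,0,0,0,0]]'; python3 -m creep '[[1,-20,10,0,0,0,0],[1,-35,17,0,0,0,0],[1,-35,17,0,0,0,0],[1,-35,17,0,0,0,0],[1,-20,10,0,0,0,0]]';python3 -m creep '[[1,0,0,0,0,0,0],[1,0,0,0,0,0,0]]'
```

```text
time_s: 5.18
ee_pos: [478.9, 257.9, 131.2]
ee_rot: [179.9, -0.1, 90.0]
force: [0.3, -0.3, -2.7]
gripper_width: 58.8
time_s: 5.8
ee_pos: [548.4, 110.7, 127.4]
ee_rot: [-179.7, 0.1, 89.9]
force: [0.0, 0.0, -1.2]
gripper_width: 58.9
time_s: 6.05
ee_pos: [548.1, 112.9, 128.5]
ee_rot: [-179.8, -0.0, 90.0]
force: [0.1, -0.6, -1.7]
gripper_width: 58.4
```

```bash
python3 -m creep '[[1,-20,10,0,0,0,0],[1,-25,13,0,0,0,0],[1,-14,8,0,0,0,0],[1,0,0,0,0,0,0],[1,0,0,0,0,0,0]]'; python3 - <<'E'
from h import *
print(state()["ee_pos"])
t=grab_frame("top");s=grab_frame("side")
cv2.imwrite("pics/d1.png",crop(t,240,180,80,60,10));cv2.imwrite("pics/d2.png",crop(s,225,150,80,70,8))
E
```

```text
time_s: 6.68
ee_pos: [579.7, 54.4, 129.7]
ee_rot: [-179.9, -0.0, 90.0]
force: [-1.2, -0.3, -1.1]
gripper_width: 58.7
[579.68912437  54.4354044  129.73881081]
```

View pics/d1.png

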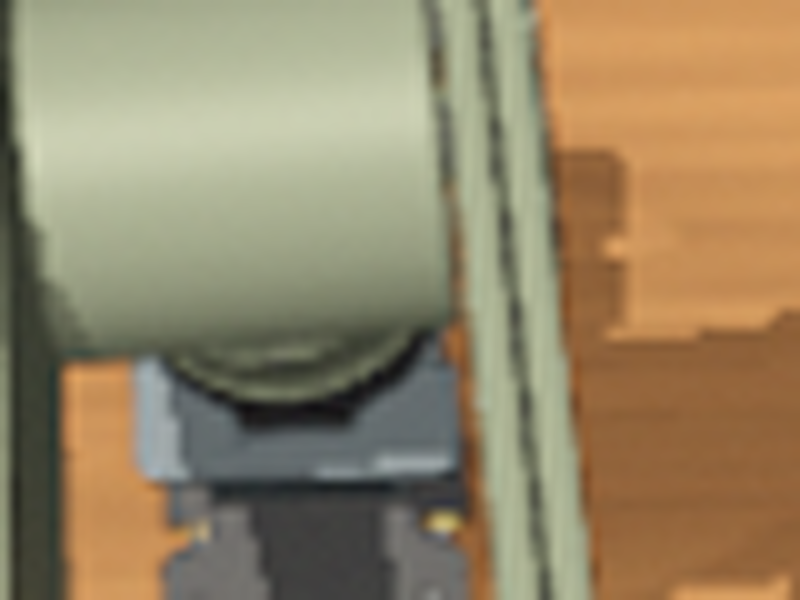

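View pics/d2.png

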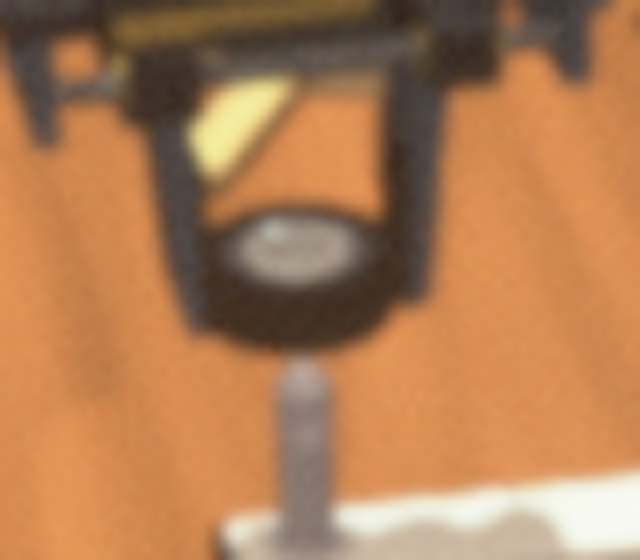

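Wheel and axle line up in the side view (columns 262.1 and 262.4). The top view is hidden by the arm. I descend gently, watching the force.

```bash
python3 -m creep '[[1,0,0,8,0,0,0],[1,0,0,8,0,0,0],[1,0,0,4,0,0,0],[1,0,0,2,0,0,0],[1,0,0,0,0,0,0]]'; python3 -m creep '[[1,0,0,2,0,0,0],[1,0,0,2,0,0,0],[1,0,0,2,0,0,0]]';python3 -m creep '[[1,0,0,2,0,0,0],[1,0,0,2,0,0,0],[1,0,0,0,0,0,0]]'
```

```text
time_s: 7.4
ee_pos: [580.3, 53.5, 107.8]
ee_rot: [-180.0, -0.0, 90.0]
force: [0.9, -0.1, -2.5]
gripper_width: 58.9
time_s: 7.78
ee_pos: [580.3, 53.5, 101.9]
ee_rot: [180.0, -0.0, 90.0]
force: [-0.5, -0.5, -2.0]
gripper_width: 58.5
time_s: 8.15
ee_pos: [580.2, 53.6, 97.7]
ee_rot: [-180.0, -0.0, 90.0]
force: [-0.2, 0.5, -1.3]
gripper_width: 58.9
```

```bash
python3 -m creep '[[1,0,0,3,0,0,0],[1,0,0,3,0,0,0],[1,0,0,3,0,0,0],[1,0,0,3,0,0,0]]'; python3 -m creep '[[1,0,0,3,0,0,0],[1,0,0,3,0,0,0],[1,0,0,3,0,0,0],[1,0,0,0,0,0,0]]'; python3 - <<'E'
from h import *
print(state()["ee_pos"],state()["force"])
s=grab_frame("side")
cv2.imwrite("pics/d3.png",crop(s,225,160,80,70,8))
E
```

```text
time_s: 8.65
ee_pos: [580.3, 53.6, 85.7]
ee_rot: [-180.0, -0.0, 90.0]
force: [0.1, -0.3, -1.9]
gripper_width: 58.5
time_s: 9.15
ee_pos: [580.2, 53.6, 76.7]
ee_rot: [-180.0, -0.0, 90.0]
force: [0.6, -0.6, -2.0]
gripper_width: 58.4
[580.15441695  53.56840277  76.66555688] [ 0.57058989 -0.56270987 -1.95598414]
```

View pics/d3.png

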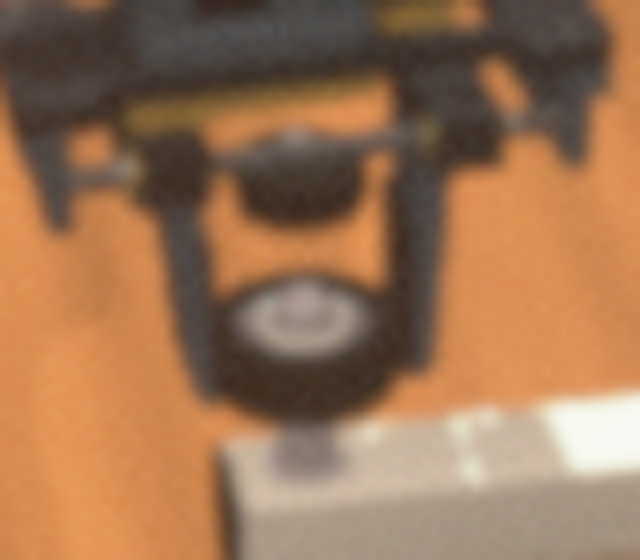

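The axle's end shows in the bore at (304,300) in the crop, so the wheel is threaded. I lower it to just above the tube and release.

```bash
python3 -m creep '[[1,0,0,6,0,0,0],[1,0,0,6,0,0,0],[1,0,0,6,0,0,0],[1,0,0,6,0,0,0],[1,0,0,4,0,0,0]]'; python3 -m creep '[[1,0,0,2,0,0,0],[1,0,0,1,0,0,0],[1,0,0,0,0,0,0]]'
```

```text
time_s: 9.82
ee_pos: [580.1, 53.6, 48.4]
ee_rot: [-180.0, -0.0, 90.0]
force: [-0.3, -0.6, -1.9]
gripper_width: 58.6
time_s: 10.2
ee_pos: [580.4, 53.6, 46.0]
ee_rot: [180.0, -0.0, 90.0]
force: [-0.4, -0.2, -1.6]
gripper_width: 58.4
```

```bash
python3 -m creep '[[1,0,0,1,0,0,0],[1,0,0,0.5,0,0,0],[1,0,0,0,0,0,0]]'; python3 -m creep '[[0.25,0,0,0,0,0,0],[0.15,0,0,0,0,0,0],[0.1,0,0,0,0,0,0],[0.1,0,0,0,0,0,0]]'; python3 - <<'E'
from h import *
s=grab_frame("side")
cv2.imwrite("pics/d4.png",crop(s,225,160,80,70,8))
E
```

```text
time_s: 10.58
ee_pos: [580.3, 53.6, 44.4]
ee_rot: [180.0, -0.0, 90.0]
force: [0.0, 0.1, -1.0]
gripper_width: 58.4
time_s: 11.08
ee_pos: [580.4, 53.6, 44.5]
ee_rot: [180.0, -0.0, 90.0]
force: [-0.5, 0.2, 0.4]
gripper_width: 81.9
```

View pics/d4.png

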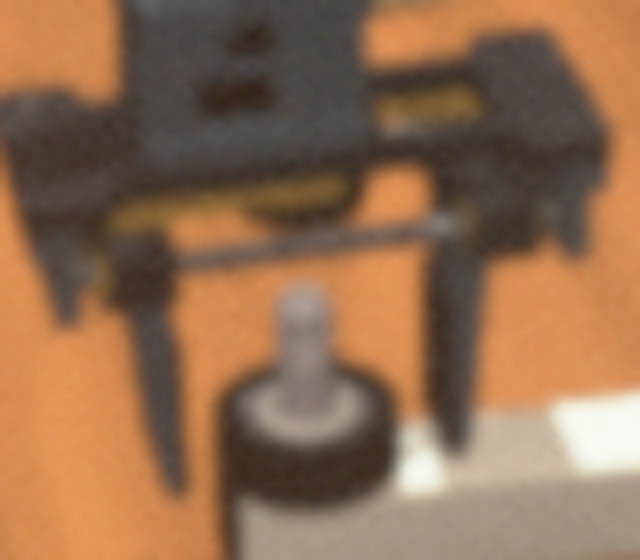

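Wheel is seated: the tyre rests on the tube and the axle stands free. I lift off and refine the clip pose from the unobstructed images.

```bash
python3 -m creep '[[0,0,0,-20,0,0,0],[0,0,0,-40,0,0,0],[0,0,0,-40,0,0,0],[0,0,0,-10,0,0,0],[0,0,0,0,0,0,0]]'; python3 - <<'E'
from h import *
t=grab_frame("top");s=grab_frame("side")
print("coil", onz(t,367.9,222.8,8))
S=cv2.cvtColor(t["frame"],cv2.COLOR_RGB2HSV)[...,1].astype(float)
cv2.imwrite("pics/e1.png",crop(t,334,205,42,36,18))
cv2.imwrite("pics/e2.png",crop(s,260,270,40,50,12))
P=[]
for x in range(338,372):
    w=np.clip(120-S[215:235,x],0,None)
    ys=np.arange(215,235)
    i=np.nonzero(w>20)[0]
    if len(i)==0: continue
    a=i[0]; seg=slice(max(a-1,0),a+3)
    P.append((x,(w[seg]*ys[seg]).sum()/w[seg].sum()))
P=np.array(P);W=np.array([onz(t,u,v,2.5)[:2] for u,v in P])
W=W[(W[:,1]>-220)]
pf=np.polyfit(W[:,1],W[:,0],1);print("straight leg x(y)",pf,"angle",np.degrees(np.arctan(pf[0])),"resid",np.std(W[:,0]-np.polyval(pf,W[:,1])))
print(onz(t,337.5,228.2,2.5), P[:4], P[-3:])
E
```

```text
time_s: 11.75
ee_pos: [580.2, 53.5, 154.4]
ee_rot: [180.0, -0.0, 90.0]
force: [-0.2, 0.4, 0.4]
gripper_width: 91.2
coil [ 558.96495591 -229.1417374     8.        ]
straight leg x(y) [-2.09224449e-01  5.19353297e+02] angle -11.817213557050353 resid 0.6184266870000678
[ 545.76800522 -136.34273627    2.5       ] [[338.         227.56164384]
 [339.         227.28365385]
 [340.         226.84848485]
 [341.         226.48529412]] [[369.         219.61395349]
 [370.         220.05263158]
 [371.         221.02469136]]
```

View pics/e2.png

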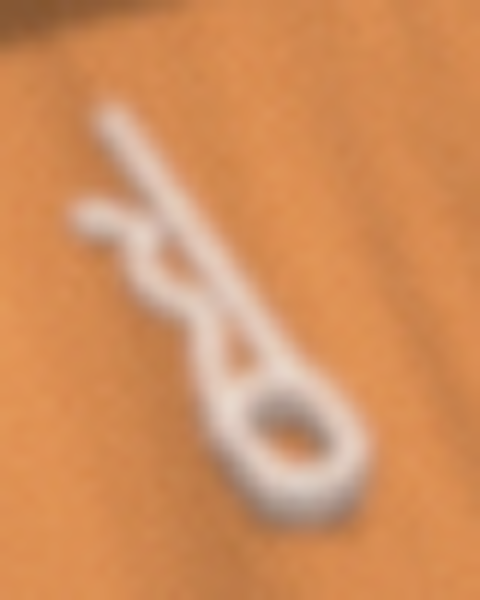

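View pics/e1.png

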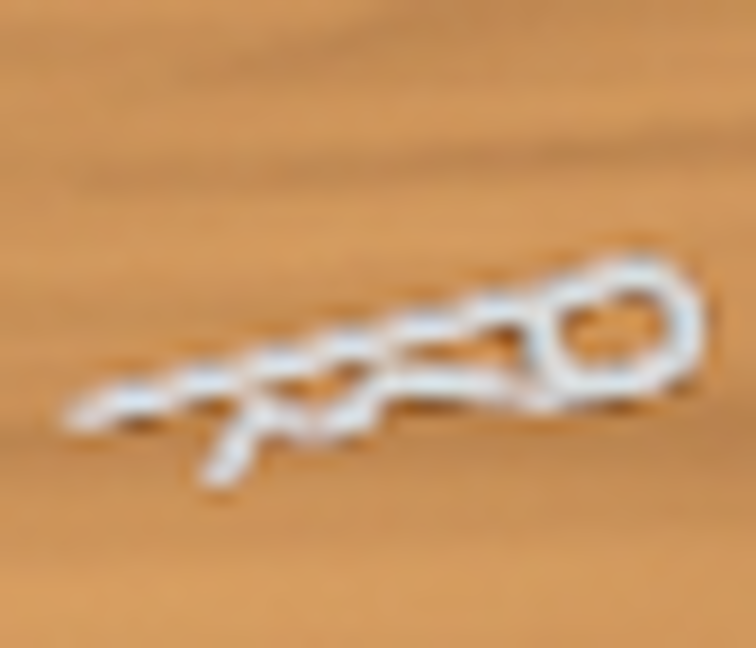

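```bash
python3 - <<'E'
from h import *
t=grab_frame("top");print("mug",onz(t,399,172,92),onz(t,403,154,80))
E
python3 -m creep '[[0,-20,-2,0,0,0,0],[0,-35,-3,0,0,0,0],[0,-40,-3,0,0,0,0],[0,-40,-3,0,0,0,0],[0,-40,-3,0,0,0,0]]'; python3 -m creep '[[0,-40,-3,0,0,0,0],[0,-30,-3,0,0,0,0],[0,-20,-1,0,0,0,-6],[0,0,0,0,0,0,-6],[0,0,0,0,0,0,0]]'; python3 -m creep '[[0,0,0,0,0,0,0]]'
```

```text
mug [ 695.50422566 -310.55148818   92.        ] [ 751.54973187 -329.04890053   80.        ]
time_s: 12.52
ee_pos: [565.3, -123.9, 153.7]
ee_rot: [-179.9, 0.0, 90.0]
force: [0.1, 0.1, 0.9]
gripper_width: 91.0
time_s: 13.15
ee_pos: [558.3, -212.6, 153.6]
ee_rot: [-179.9, -0.0, 101.9]
force: [-0.2, 0.3, -0.8]
gripper_width: 90.9
time_s: 13.28
ee_pos: [558.8, -211.7, 154.0]
ee_rot: [-180.0, -0.0, 101.9]
force: [-1.0, -0.3, 0.7]
gripper_width: 91.3
```

```bash
python3 -m creep '[[0,-17,-3.1,15,0,0,0],[0,0,0,40,0,0,0],[0,0,0,40,0,0,0],[0,0,0,35,0,0,0],[0,0,0,15,0,0,0]]'; python3 -m creep '[[0.6,0,0,0,0,0,0],[0.6,0,0,3,0,0,0],[0.6,0,0,0,0,0,0]]' 15
```

```text
time_s: 13.9
ee_pos: [558.2, -228.7, 6.5]
ee_rot: [-179.8, -0.1, 102.0]
force: [-0.5, 0.7, 0.4]
gripper_width: 91.1
time_s: 14.28
ee_pos: [560.5, -229.0, 7.5]
ee_rot: [179.9, 0.1, 102.0]
force: [0.2, 0.4, 0.6]
gripper_width: 64.0
```

```bash
python3 - <<'E'
from h import *
print(state()["ee_pos"],state()["force"])
s=grab_frame("side")
cv2.imwrite("pics/f1.png",crop(s,230,230,90,90,6))
E
```

```text
[ 560.51468937 -229.03231435    7.50883468] [0.2030133  0.36562567 0.64909041]
```

View pics/f1.png

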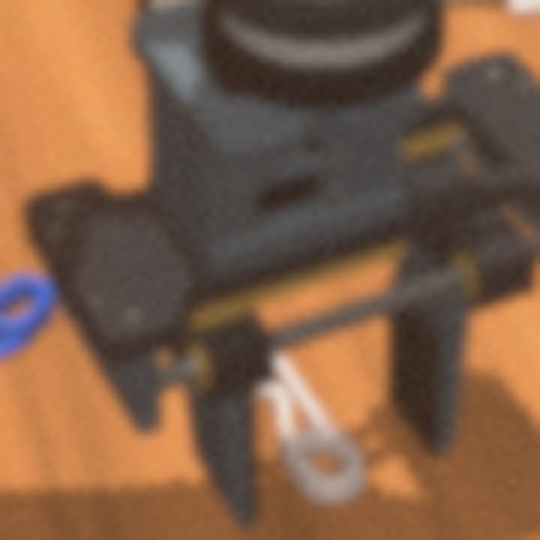

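```bash
python3 -m creep '[[0.6,0,0,3,0,0,0],[0.6,0,0,2.2,0,0,0],[0.6,0,0,0,0,0,0]]' 20; python3 -m creep '[[1,0,0,0,0,0,0],[1,0,0,0,0,0,0],[1,0,0,0,0,0,0],[1,0,0,0,0,0,0],[1,0,0,0,0,0,0]]'
```

```text
time_s: 14.7
ee_pos: [559.7, -228.6, 1.0]
ee_rot: [-180.0, -0.0, 102.0]
force: [-0.2, 0.1, 0.7]
gripper_width: 36.7
time_s: 15.32
ee_pos: [559.9, -228.7, 1.2]
ee_rot: [180.0, 0.0, 102.0]
force: [-0.2, -0.6, -0.7]
gripper_width: 21.8
```

Gripped at 21.8 mm, the coil's width. I lift, square up to the leg, and stop with the tip about 30 mm short of the axle to look.

```bash
python3 -m creep '[[1,0,0,-10,0,0,0],[1,0,0,-30,0,0,0],[1,0,0,-30,0,0,0],[1,0,0,-20,0,0,0],[1,0,0,0,0,0,0]]'; python3 -m creep '[[1,0,0,0,0,0,5],[1,0,0,0,0,0,7],[1,0,0,0,0,0,3.7],[1,20,0,0,0,0,0],[1,35,0,0,0,0,0]]';python3 -m creep '[[1,35,0,0,0,0,0],[1,30,0,0,0,0,0],[1,15,0,0,0,0,0],[1,0,0,0,0,0,0],[1,0,0,0,0,0,0]]'
```

```text
time_s: 15.95
ee_pos: [561.0, -229.2, 93.4]
ee_rot: [179.8, 0.1, 102.0]
force: [0.0, -0.7, -0.9]
gripper_width: 21.6
time_s: 16.58
ee_pos: [562.9, -172.8, 90.4]
ee_rot: [-179.9, -0.0, 86.3]
force: [0.1, 1.2, -0.4]
gripper_width: 21.8
time_s: 17.2
ee_pos: [568.5, -94.5, 91.1]
ee_rot: [-180.0, 0.0, 86.3]
force: [0.7, 0.4, -1.1]
gripper_width: 21.8
```

```bash
python3 -m creep '[[1,10,0,4,0,0,0],[1,0,0,4,0,0,0],[1,0,0,0,0,0,0],[1,0,0,0,0,0,0]]'; python3 - <<'E'
from h import *
print(state()["ee_pos"],state()["force"])
s=grab_frame("side");t=grab_frame("top")
cv2.imwrite("pics/g1.png",crop(s,230,180,80,70,9));cv2.imwrite("pics/g0.png",bgr(s))
cv2.imwrite("pics/g2.png",crop(t,250,185,80,60,10))
E
```

```text
time_s: 17.7
ee_pos: [569.2, -84.2, 83.2]
ee_rot: [-180.0, 0.0, 86.3]
force: [-0.4, 0.3, -0.2]
gripper_width: 21.6
[569.19710301 -84.2167772   83.18045621] [-0.42944681  0.33845273 -0.19578869]
```

View pics/g1.png

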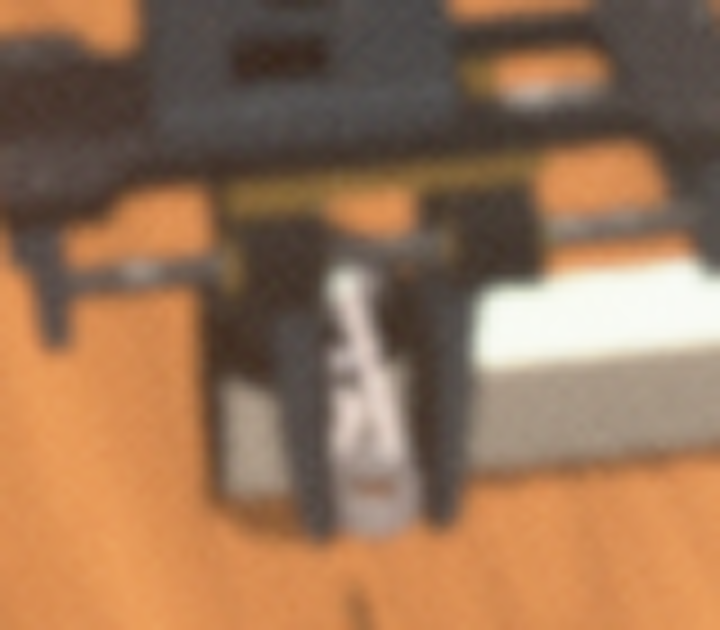

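View pics/g2.png

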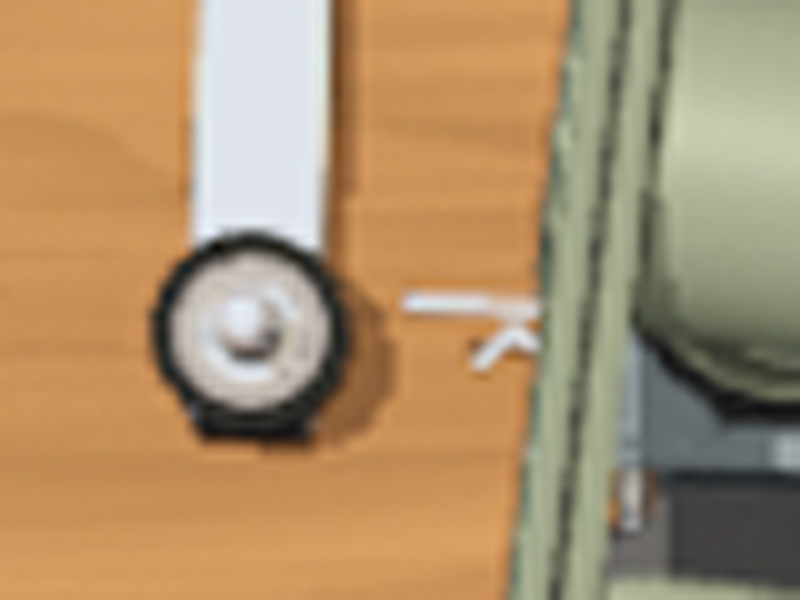

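The top view shows the clip tip at about (289.8, 214.7) and the axle at about (273.6, 216.7). The clip line sits roughly 6 mm too far in +x, which agrees with the robot coordinates. The hole height allows only ±0.7 mm, so I first feel the axle top with the bare fingertip. The top is 17 mm above the hole.

```bash
python3 -m creep '[[1,0,-5,-15,0,0,0],[1,0,-5,-18,0,0,0],[1,20,-5,0,0,0,0],[1,30,-2.3,0,0,0,0],[1,30,0,0,0,0,0]]' 30; python3 -m creep '[[1,30,0,0,0,0,0],[1,18,0,0,0,0,0],[1,10,0,0,0,0,0],[1,0,0,0,0,0,0],[1,0,0,0,0,0,0]]'
```

```text
time_s: 18.42
ee_pos: [556.3, -1.1, 116.5]
ee_rot: [-180.0, -0.0, 86.3]
force: [1.1, 0.6, -0.1]
gripper_width: 21.4
time_s: 19.05
ee_pos: [560.7, 54.2, 116.2]
ee_rot: [-180.0, 0.0, 86.3]
force: [0.4, -0.4, -1.0]
gripper_width: 22.0
```

```bash
python3 -m creep '[[1,0,0,4,0,0,0],[1,0,0,4,0,0,0],[1,0,0,3,0,0,0],[1,0,0,0,0,0,0]]'; python3 - <<'E'
from h import *
print(state()["ee_pos"],state()["force"])
s=grab_frame("side")
cv2.imwrite("pics/g3.png",crop(s,225,165,80,60,10))
E
python3 -m creep '[[1,0,0,1,0,0,0],[1,0,0,0,0,0,0]]';python3 -m creep '[[1,0,0,1,0,0,0],[1,0,0,0,0,0,0]]';python3 -m creep '[[1,0,0,1,0,0,0],[1,0,0,0,0,0,0]]'
```

```text
time_s: 19.55
ee_pos: [560.6, 54.7, 104.8]
ee_rot: [-180.0, 0.0, 86.3]
force: [-1.2, -0.3, -0.4]
gripper_width: 22.3
[560.58712581  54.69924992 104.84429333] [-1.22651174 -0.25324516 -0.38360202]
time_s: 19.85
ee_pos: [560.8, 54.9, 104.3]
ee_rot: [180.0, -0.0, 86.3]
force: [0.2, 0.0, -0.0]
gripper_width: 21.9
time_s: 20.1
ee_pos: [561.0, 54.9, 103.5]
ee_rot: [180.0, -0.0, 86.3]
force: [-0.1, -0.0, 0.9]
gripper_width: 21.6
time_s: 20.35
ee_pos: [561.1, 54.9, 103.4]
ee_rot: [179.9, -0.0, 86.3]
force: [-1.4, -0.3, 7.1]
gripper_width: 22.0
```

View pics/g3.png

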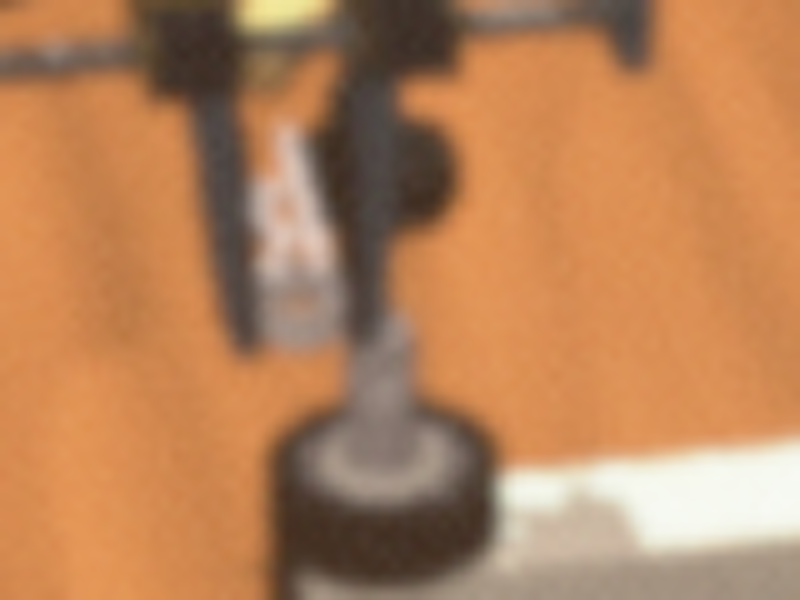

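```bash
python3 -m creep '[[1,0,0,0,0,0,0]]';python3 -m creep '[[1,0,0,-0.5,0,0,0],[1,0,0,0,0,0,0]]';python3 -m creep '[[1,0,0,-0.5,0,0,0],[1,0,0,0,0,0,0]]'; python3 -m creep '[[1,0,0,-1,0,0,0],[1,0,0,0,0,0,0]]'
```

```text
time_s: 20.48
ee_pos: [561.0, 54.9, 103.4]
ee_rot: [179.9, -0.0, 86.3]
force: [-2.6, 0.3, 6.3]
gripper_width: 21.7
time_s: 20.72
ee_pos: [561.0, 54.9, 103.4]
ee_rot: [180.0, -0.0, 86.3]
force: [-1.7, -0.0, 6.3]
gripper_width: 22.2
time_s: 20.98
ee_pos: [561.0, 54.9, 103.4]
ee_rot: [180.0, -0.0, 86.3]
force: [-0.5, -0.6, 4.1]
gripper_width: 21.7
time_s: 21.22
ee_pos: [560.5, 54.7, 103.7]
ee_rot: [-179.9, 0.0, 86.3]
force: [0.9, -0.6, -0.2]
gripper_width: 21.9
```

Contact is steady at TCP z = 103.4 over forces from 4 to 7 N. So the axle top is at 103.4, the hole at about 86.4, and TCP needs to be at about 85.1. I back out to the pre-insert point.

```bash
python3 -m creep '[[1,0,0,-12,0,0,0],[1,-15,0,0,0,0,0],[1,-28,3,0,0,0,0],[1,-28,4,0,0,0,0],[1,-28,3.5,0,0,0,0]]'; python3 -m creep '[[1,-22,0,0,0,0,0],[1,-8,0,10,0,0,0],[1,0,0,15,0,0,0],[1,0,0,5,0,0,0],[1,0,0,0,0,0,0]]';  python3 -m creep '[[1,0,0,0,0,0,0]]'
```

```text
time_s: 21.85
ee_pos: [564.8, -46.5, 116.4]
ee_rot: [180.0, 0.0, 86.3]
force: [-0.6, -0.5, -0.7]
gripper_width: 21.7
time_s: 22.48
ee_pos: [562.6, -73.8, 85.4]
ee_rot: [-179.9, -0.0, 86.4]
force: [0.0, 0.6, -1.0]
gripper_width: 21.7
time_s: 22.6
ee_pos: [563.3, -74.1, 86.4]
ee_rot: [180.0, -0.0, 86.3]
force: [-0.1, -0.3, -0.6]
gripper_width: 21.7
```

```bash
python3 - <<'E'
from h import *
print(state()["ee_pos"])
t=grab_frame("top");s=grab_frame("side")
cv2.imwrite("pics/h1.png",crop(t,255,200,50,32,16));cv2.imwrite("pics/h2.png",crop(s,240,185,45,55,10))
S=cv2.cvtColor(t["frame"],cv2.COLOR_RGB2HSV)[...,1].astype(float)
P=[]
for x in range(286,302):
    w=np.clip(125-S[208:222,x],0,None); ys=np.arange(208,222)
    if w.max()<40: continue
    i=np.argmax(w*(ys<218)); sl=slice(max(i-2,0),i+3); P.append((x,(w[sl]*ys[sl]).sum()/w[sl].sum(),w.max()))
print(np.round(P,1).tolist())
W=np.array([onz(t,p[0],p[1],86.4)[:2] for p in P]); print(W.round(1).tolist())
for z in (86.4,103.4): print(onz(t,273.5,216.3,z))
E
```

```text
[563.30692883 -74.05052333  86.42566459]
[[287.0, 216.8, 115.0], [288.0, 216.8, 113.0], [289.0, 216.8, 118.0], [290.0, 216.9, 119.0], [291.0, 216.9, 123.0], [292.0, 216.9, 124.0], [293.0, 216.9, 116.0], [294.0, 217.2, 88.0], [295.0, 217.3, 115.0], [296.0, 217.4, 123.0], [297.0, 217.8, 125.0], [298.0, 217.8, 122.0], [299.0, 216.7, 110.0], [300.0, 209.0, 87.0], [301.0, 209.5, 85.0]]
[[576.5, 16.6], [576.4, 13.7], [576.1, 10.8], [576.0, 8.0], [575.9, 5.1], [575.7, 2.2], [575.5, -0.7], [574.6, -3.5], [574.2, -6.4], [573.9, -9.2], [572.7, -12.1], [572.6, -15.0], [575.5, -17.9], [597.9, -21.6], [596.4, -24.4]]
[579.14028673  55.44004225  86.4       ]
[577.16664869  54.62307066 103.4       ]
```

View pics/h1.png

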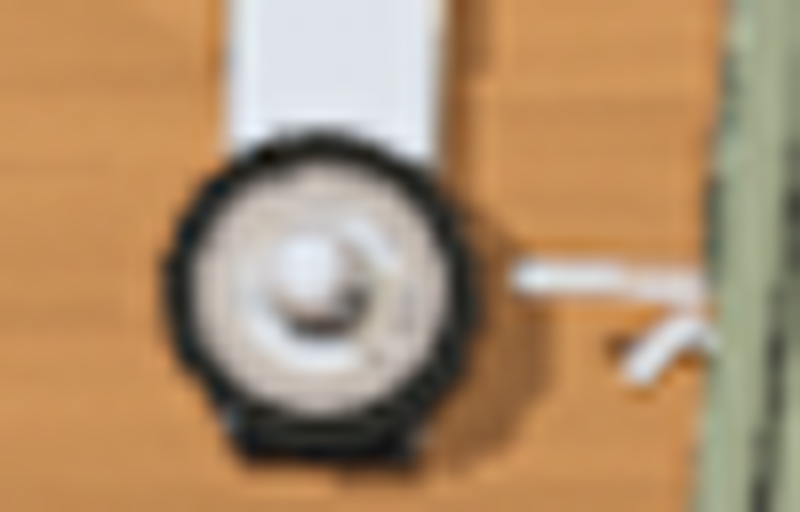

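View pics/h2.png

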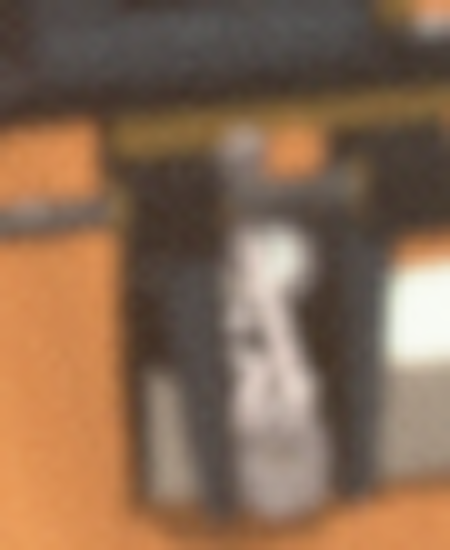

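Relative to the axle, the clip line (extrapolated x≈578.7 in camera terms) is about 1 mm high in x versus the cap at (273.6, 216.3) px, and squareness is good. I correct −1 mm in tool y, go down 1.3 mm, and approach.

```bash
python3 -m creep '[[1,5,-1,1.3,0,0,0],[1,10,0,0,0,0,0],[1,5,0,0,0,0,0],[1,0,0,0,0,0,0]]' ; python3 -m creep '[[1,2,0,0,0,0,0],[1,0,0,0,0,0,0]]';  python3 -m creep '[[1,2,0,0,0,0,0],[1,0,0,0,0,0,0]]'
```

```text
time_s: 23.2
ee_pos: [563.3, -54.0, 85.0]
ee_rot: [180.0, -0.0, 86.4]
force: [-0.2, -0.4, -0.4]
gripper_width: 21.4
time_s: 23.45
ee_pos: [563.4, -52.6, 85.0]
ee_rot: [180.0, -0.0, 86.3]
force: [0.7, 0.1, 0.1]
gripper_width: 21.8
time_s: 23.7
ee_pos: [563.5, -50.5, 84.9]
ee_rot: [-180.0, -0.0, 86.3]
force: [0.7, -1.2, -0.7]
gripper_width: 21.7
```

```bash
python3 -m creep '[[1,1.5,0,0,0,0,0],[1,0,0,0,0,0,0]]';  python3 -m creep '[[1,1.5,0,0,0,0,0],[1,0,0,0,0,0,0]]';python3 -m creep '[[1,1,0,0,0,0,0],[1,0,0,0,0,0,0]]';python3 -m creep '[[1,1,0,0,0,0,0],[1,0,0,0,0,0,0]]'
```

```text
time_s: 23.95
ee_pos: [563.6, -49.0, 84.9]
ee_rot: [-180.0, -0.0, 86.3]
force: [0.2, 0.1, -0.5]
gripper_width: 21.6
time_s: 24.2
ee_pos: [563.7, -47.5, 84.9]
ee_rot: [-180.0, -0.0, 86.3]
force: [-0.3, 0.5, -1.1]
gripper_width: 21.4
time_s: 24.45
ee_pos: [563.8, -46.5, 84.9]
ee_rot: [180.0, -0.0, 86.3]
force: [0.3, -0.5, -1.2]
gripper_width: 21.6
time_s: 24.7
ee_pos: [563.9, -45.5, 84.9]
ee_rot: [180.0, -0.0, 86.3]
force: [-0.3, -0.0, -0.3]
gripper_width: 21.4
```

```bash
python3 -m creep '[[1,1,0,0,0,0,0],[1,0,0,0,0,0,0]]';  python3 -m creep '[[1,1,0,0,0,0,0],[1,0,0,0,0,0,0]]';python3 -m creep '[[1,1,0,0,0,0,0],[1,0,0,0,0,0,0]]'
```

```text
time_s: 24.95
ee_pos: [563.9, -44.5, 84.9]
ee_rot: [180.0, -0.0, 86.3]
force: [-0.2, 0.5, -1.0]
gripper_width: 21.7
time_s: 25.2
ee_pos: [564.0, -43.5, 84.9]
ee_rot: [180.0, -0.0, 86.3]
force: [0.4, -0.6, -0.9]
gripper_width: 21.4
time_s: 25.45
ee_pos: [564.1, -42.5, 85.0]
ee_rot: [180.0, -0.0, 86.3]
force: [1.2, -0.3, -0.6]
gripper_width: 21.3
```

```bash
python3 -m creep '[[1,1.5,0,0,0,0,0],[1,0,0,0,0,0,0]]';  python3 -m creep '[[1,1.5,0,0,0,0,0],[1,0,0,0,0,0,0]]';python3 -m creep '[[1,1.5,0,0,0,0,0],[1,0,0,0,0,0,0]]'; python3 - <<'E'
from h import *
t=grab_frame("top");cv2.imwrite("pics/i1.png",crop(t,255,195,50,37,16))
E
```

```text
time_s: 25.7
ee_pos: [564.2, -40.9, 85.0]
ee_rot: [180.0, -0.0, 86.3]
force: [0.6, -1.0, 0.3]
gripper_width: 21.9
time_s: 25.95
ee_pos: [564.3, -39.5, 85.0]
ee_rot: [180.0, -0.0, 86.3]
force: [0.3, 0.1, -1.0]
gripper_width: 21.8
time_s: 26.2
ee_pos: [564.4, -38.0, 85.0]
ee_rot: [180.0, -0.0, 86.3]
force: [0.0, 0.8, -1.1]
gripper_width: 22.1
```

View pics/i1.png

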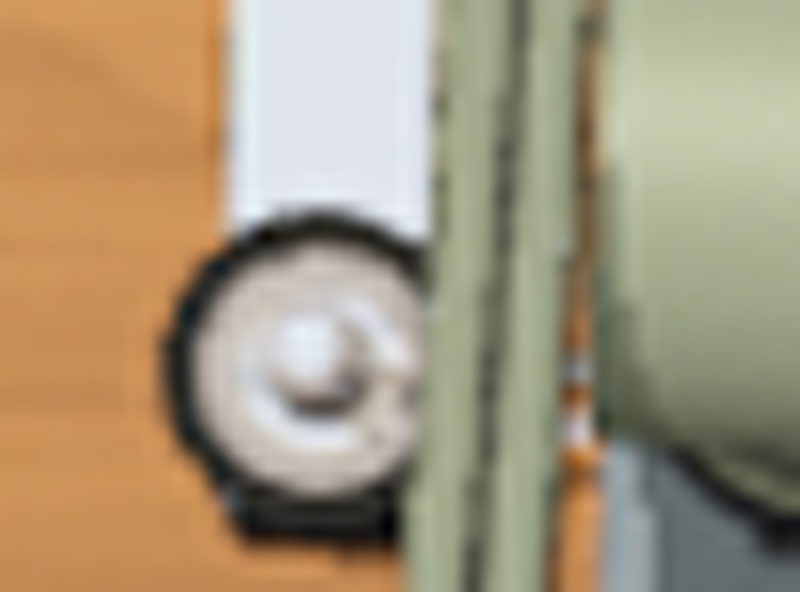

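```bash
python3 -m creep '[[1,2,0,0,0,0,0],[1,0,0,0,0,0,0]]';  python3 -m creep '[[1,2,0,0,0,0,0],[1,0,0,0,0,0,0]]';python3 -m creep '[[1,2,0,0,0,0,0],[1,0,0,0,0,0,0]]';python3 -m creep '[[1,2,0,0,0,0,0],[1,0,0,0,0,0,0]]';python3 -m creep '[[1,2,0,0,0,0,0],[1,0,0,0,0,0,0]]';python3 -m creep '[[1,2,0,0,0,0,0],[1,0,0,0,0,0,0]]'; python3 - <<'E'
from h import *
t=grab_frame("top");cv2.imwrite("pics/i2.png",crop(t,255,195,50,37,16))
t=grab_frame("side");cv2.imwrite("pics/i3.png",crop(t,240,180,50,45,14))
E
```

```text
time_s: 26.5
ee_pos: [564.6, -35.9, 85.0]
ee_rot: [180.0, -0.0, 86.3]
force: [0.9, -0.9, -0.3]
gripper_width: 21.8
time_s: 26.75
ee_pos: [564.7, -33.9, 85.0]
ee_rot: [180.0, -0.0, 86.3]
force: [1.1, 1.5, -1.9]
gripper_width: 21.9
time_s: 27.0
ee_pos: [564.8, -31.9, 85.0]
ee_rot: [180.0, -0.0, 86.3]
force: [0.9, 0.4, -0.6]
gripper_width: 22.0
time_s: 27.25
ee_pos: [565.0, -29.9, 85.0]
ee_rot: [180.0, -0.0, 86.3]
force: [1.1, 0.2, -1.0]
gripper_width: 21.7
time_s: 27.5
ee_pos: [565.1, -27.9, 85.0]
ee_rot: [180.0, -0.0, 86.3]
force: [2.1, 0.4, -0.7]
gripper_width: 21.8
time_s: 27.75
ee_pos: [565.2, -25.9, 85.0]
ee_rot: [180.0, -0.0, 86.3]
force: [1.4, 0.6, -0.6]
gripper_width: 21.8
```

View pics/i2.png

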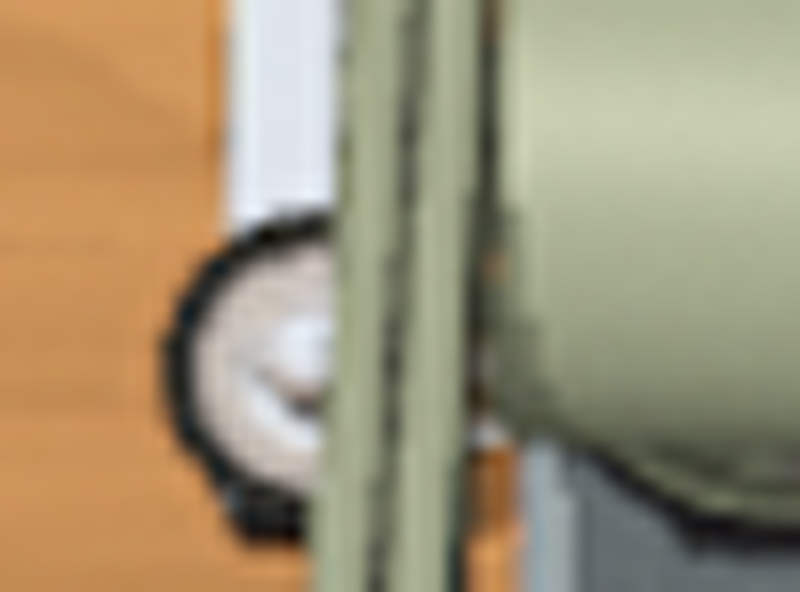

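View pics/i3.png

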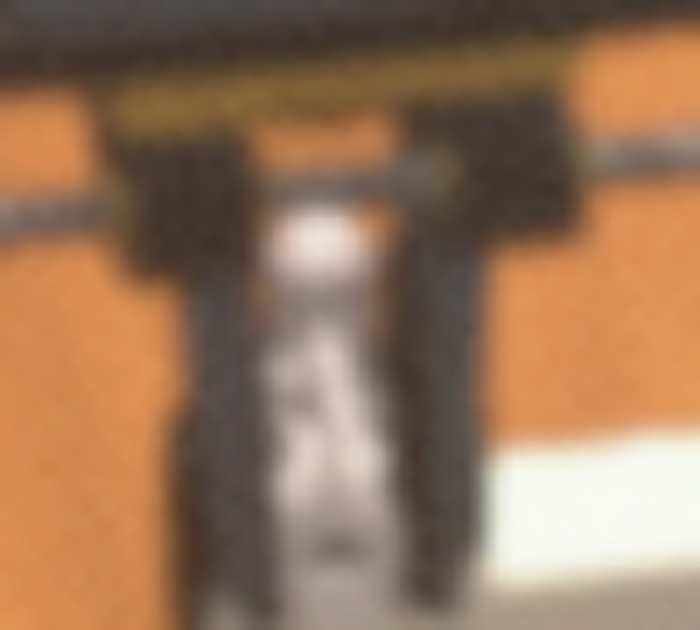

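Force stays at noise level (≤2 N) with the tip through the hole, and the side view shows the leg running centrally into the axle below its cap. A slight +x side force suggests +0.5 mm in tool y. I continue in small steps.

```bash
python3 -m creep '[[1,1,0.5,0,0,0,0],[1,1,0,0,0,0,0],[1,0,0,0,0,0,0]]';  python3 -m creep '[[1,2,0,0,0,0,0],[1,0,0,0,0,0,0]]';python3 -m creep '[[1,2,0,0,0,0,0],[1,0,0,0,0,0,0]]';python3 -m creep '[[1,1,0,0,0,0,0],[1,0,0,0,0,0,0]]';python3 -m creep '[[1,1,0,0,0,0,0],[1,0,0,0,0,0,0]]'
```

```text
time_s: 28.22
ee_pos: [565.5, -24.0, 84.9]
ee_rot: [-180.0, -0.0, 86.3]
force: [1.1, 0.0, -0.8]
gripper_width: 21.6
time_s: 28.48
ee_pos: [565.7, -22.0, 84.9]
ee_rot: [-180.0, -0.0, 86.3]
force: [-0.3, -0.5, -0.4]
gripper_width: 21.9
time_s: 28.72
ee_pos: [565.9, -20.0, 84.9]
ee_rot: [-180.0, -0.0, 86.3]
force: [-0.1, -0.0, -0.3]
gripper_width: 22.1
time_s: 28.98
ee_pos: [566.0, -19.1, 85.0]
ee_rot: [180.0, -0.0, 86.3]
force: [0.8, -0.1, -0.4]
gripper_width: 21.8
time_s: 29.22
ee_pos: [566.1, -18.1, 84.9]
ee_rot: [-180.0, -0.0, 86.3]
force: [-0.4, 0.0, -0.4]
gripper_width: 21.8
```

```bash
for i in 1; do :; done; python3 -m creep '[[1,1,0,0,0,0,0],[1,1,0,0,0,0,0],[1,0,0,0,0,0,0]]';  python3 -m creep '[[1,1,0,0,0,0,0],[1,0,0,0,0,0,0]]';python3 -m creep '[[1,1,0,0,0,0,0],[1,0,0,0,0,0,0]]';python3 -m creep '[[1,1,0,0,0,0,0],[1,0,0,0,0,0,0]]';python3 -m creep '[[1,1,0,0,0,0,0],[1,0,0,0,0,0,0]]'
```

```text
time_s: 29.6
ee_pos: [566.2, -16.1, 85.0]
ee_rot: [180.0, -0.0, 86.3]
force: [-0.3, 0.4, 0.2]
gripper_width: 21.1
time_s: 29.85
ee_pos: [566.3, -15.1, 84.9]
ee_rot: [-180.0, -0.0, 86.3]
force: [0.6, 0.2, -0.0]
gripper_width: 21.8
time_s: 30.1
ee_pos: [566.2, -14.4, 84.9]
ee_rot: [-180.0, 0.0, 86.3]
force: [-1.2, -0.5, -0.2]
gripper_width: 21.9
time_s: 30.35
ee_pos: [566.1, -13.7, 84.8]
ee_rot: [-180.0, 0.1, 86.3]
force: [-1.5, -4.4, -0.7]
gripper_width: 21.9
time_s: 30.6
ee_pos: [566.2, -12.6, 84.8]
ee_rot: [-180.0, 0.0, 86.3]
force: [-1.2, -4.1, -0.3]
gripper_width: 21.9
```

```bash
python3 -m creep '[[1,1,0,0,0,0,0],[1,0,0,0,0,0,0]]';  python3 -m creep '[[1,1,0,0,0,0,0],[1,0,0,0,0,0,0]]';python3 -m creep '[[1,1,0,0,0,0,0],[1,0,0,0,0,0,0]]';python3 -m creep '[[1,1,0,0,0,0,0],[1,0,0,0,0,0,0]]'
```

```text
time_s: 30.85
ee_pos: [566.2, -11.6, 84.8]
ee_rot: [-180.0, 0.0, 86.3]
force: [-1.3, -4.2, -1.3]
gripper_width: 21.3
time_s: 31.1
ee_pos: [566.3, -10.2, 84.8]
ee_rot: [-180.0, -0.0, 86.3]
force: [-1.1, -3.1, -0.9]
gripper_width: 22.1
time_s: 31.35
ee_pos: [566.4, -8.7, 84.8]
ee_rot: [-180.0, -0.1, 86.3]
force: [-1.5, -1.7, 0.3]
gripper_width: 21.6
time_s: 31.6
ee_pos: [566.5, -8.0, 84.9]
ee_rot: [-180.0, -0.0, 86.3]
force: [-2.6, -1.9, 0.3]
gripper_width: 22.1
```

```bash
python3 -m creep '[[1,1,0,0,0,0,0],[1,1,0,0,0,0,0],[1,0,0,0,0,0,0]]';  python3 -m creep '[[1,1,0,0,0,0,0],[1,1,0,0,0,0,0],[1,0,0,0,0,0,0]]';python3 -m creep '[[1,1,0,0,0,0,0],[1,0,0,0,0,0,0]]';python3 -m creep '[[1,1,0,0,0,0,0],[1,0,0,0,0,0,0]]';python3 -m creep '[[1,1,0,0,0,0,0],[1,0,0,0,0,0,0]]'
```

```text
time_s: 31.98
ee_pos: [566.7, -5.3, 84.9]
ee_rot: [-180.0, -0.1, 86.3]
force: [-3.2, 2.0, -1.1]
gripper_width: 21.6
time_s: 32.35
ee_pos: [566.9, -3.0, 84.9]
ee_rot: [-180.0, -0.1, 86.3]
force: [-3.2, 3.7, -0.7]
gripper_width: 21.5
time_s: 32.6
ee_pos: [567.0, -2.9, 85.0]
ee_rot: [-180.0, -0.0, 86.3]
force: [-3.6, 2.8, -0.7]
gripper_width: 21.9
time_s: 32.85
ee_pos: [567.1, -1.7, 84.9]
ee_rot: [-180.0, -0.1, 86.3]
force: [-3.1, 3.6, -0.6]
gripper_width: 21.5
time_s: 33.1
ee_pos: [567.2, -0.9, 84.9]
ee_rot: [-180.0, -0.0, 86.3]
force: [-2.9, 4.0, -0.1]
gripper_width: 21.8
```

```bash
python3 -m creep '[[1,1,-0.3,0,0,0,0],[1,0,0,0,0,0,0]]';  python3 -m creep '[[1,1,-0.3,0,0,0,0],[1,0,0,0,0,0,0]]';python3 -m creep '[[1,1,0,0,0,0,0],[1,0,0,0,0,0,0]]';python3 -m creep '[[1,0.7,0,0,0,0,0],[1,0,0,0,0,0,0]]'
```

```text
time_s: 33.35
ee_pos: [567.2, 0.1, 85.0]
ee_rot: [180.0, -0.0, 86.3]
force: [-2.3, 3.3, -1.1]
gripper_width: 21.7
time_s: 33.6
ee_pos: [567.2, 1.0, 85.1]
ee_rot: [179.9, -0.0, 86.3]
force: [-1.7, 2.4, -1.2]
gripper_width: 21.8
time_s: 33.85
ee_pos: [567.3, 2.0, 85.1]
ee_rot: [179.9, -0.0, 86.3]
force: [-1.4, 3.4, -1.4]
gripper_width: 21.8
time_s: 34.1
ee_pos: [567.3, 2.5, 85.1]
ee_rot: [179.9, -0.0, 86.3]
force: [-0.7, 2.2, -0.3]
gripper_width: 21.8
```

```bash
python3 -m creep '[[1,0.7,0,0,0,0,0],[1,0,0,0,0,0,0]]';  python3 -m creep '[[1,0.7,0,0,0,0,0],[1,0,0,0,0,0,0]]'; python3 - <<'E'
from h import *
t=grab_frame("side");cv2.imwrite("pics/j1.png",crop(t,235,175,55,45,14))
E
```

```text
time_s: 34.35
ee_pos: [567.3, 3.0, 85.1]
ee_rot: [179.9, 0.0, 86.3]
force: [0.1, 0.2, -0.7]
gripper_width: 21.7
time_s: 34.6
ee_pos: [567.3, 3.7, 85.0]
ee_rot: [180.0, 0.0, 86.3]
force: [1.5, -0.3, -0.2]
gripper_width: 21.7
```

View pics/j1.png

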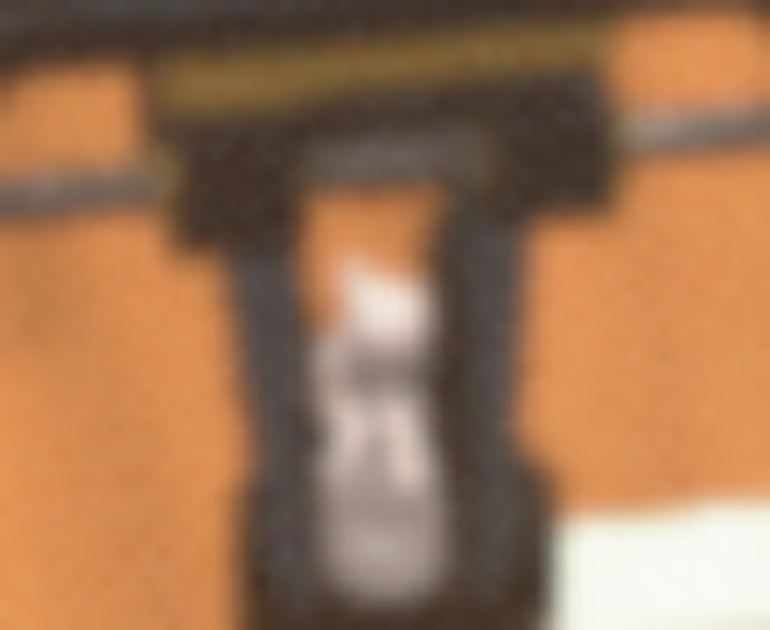

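The pull rose to about 4 N, reversed as the bow snapped over, and is now about 0 N at d≈50 mm. The cotter is home, so I release and lift straight up.

```bash
python3 -m creep '[[0.7,0,0,0,0,0,0],[0.5,0,0,0,0,0,0],[0.4,0,0,0,0,0,0],[0.4,0,0,0,0,0,0]]'; python3 -m creep '[[0.3,0,0,-10,0,0,0],[0.3,0,0,-30,0,0,0],[0.3,0,0,-40,0,0,0],[0.3,0,0,-30,0,0,0],[0.3,0,0,0,0,0,0]]'; python3 -m creep '[[0.3,-30,0,0,0,0,0],[0.3,-40,0,0,0,0,0],[0.3,-40,0,0,0,0,0],[0.3,-40,0,0,0,0,0],[0.3,-20,0,0,0,0,0]]'; python3 - <<'E'
from h import *
t=grab_frame("side");cv2.imwrite("pics/k1.png",crop(t,230,175,60,50,13))
t=grab_frame("top");cv2.imwrite("pics/k2.png",crop(t,250,190,50,40,16))
E
```

```text
time_s: 35.15
ee_pos: [566.9, 3.9, 84.9]
ee_rot: [-180.0, -0.0, 86.3]
force: [-0.2, -0.2, -0.0]
gripper_width: 53.2
time_s: 35.78
ee_pos: [568.6, 3.9, 198.1]
ee_rot: [179.6, -0.0, 86.3]
force: [-0.4, 0.3, 0.1]
gripper_width: 63.9
time_s: 36.4
ee_pos: [555.1, -167.1, 193.7]
ee_rot: [-179.9, -0.0, 86.2]
force: [-1.3, -0.6, 1.1]
gripper_width: 63.4
```

View pics/k1.png

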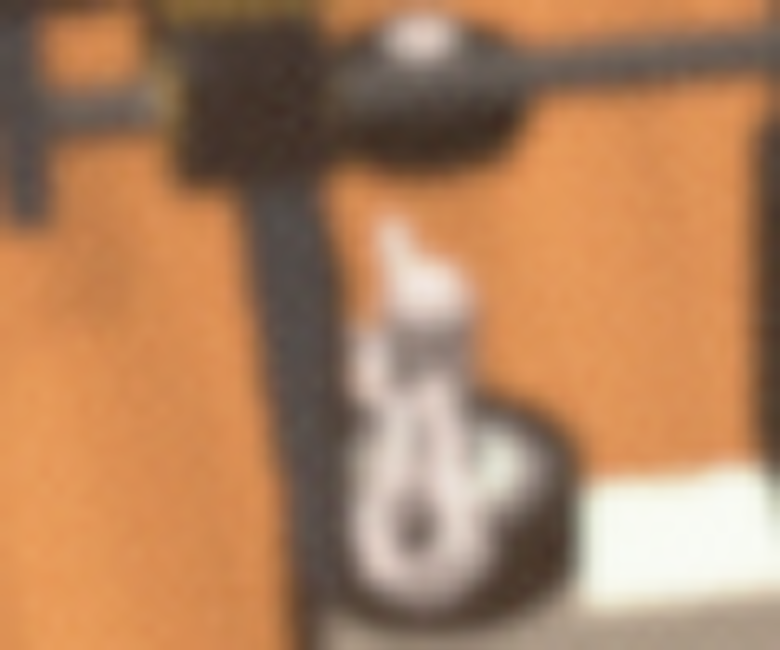

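View pics/k2.png

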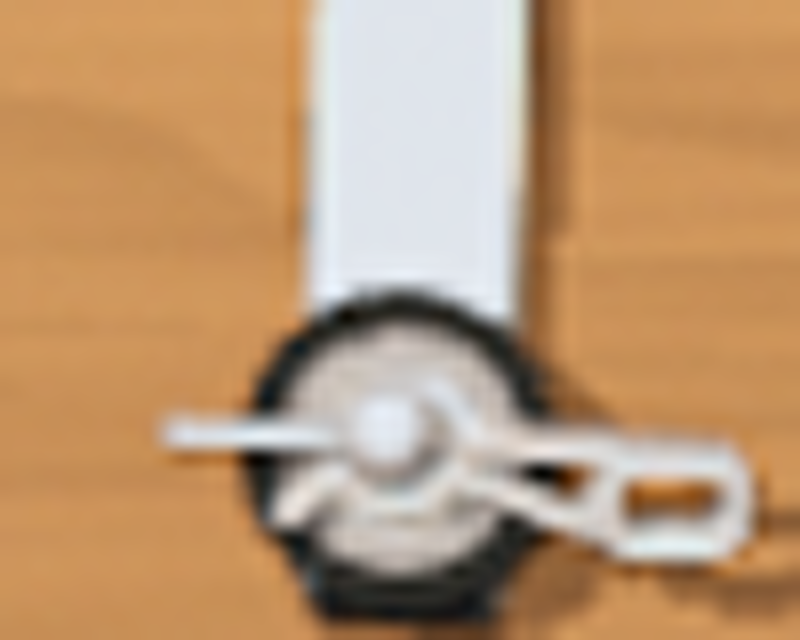

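```bash
python3 -m creep '[[0.3,0,0,0,0,0,0],[0.3,0,0,0,0,0,0],[0.3,0,0,0,0,0,0]]'; python3 - <<'E'
from h import *
t=grab_frame("top");cv2.imwrite("pics/k3.png",bgr(t))
job_done()
E
```

```text
time_s: 36.88
ee_pos: [556.1, -164.7, 195.0]
ee_rot: [180.0, -0.0, 86.4]
force: [0.2, -0.4, -0.1]
gripper_width: 64.0
the job is handed in; nothing more can be done
```

View pics/k3.png

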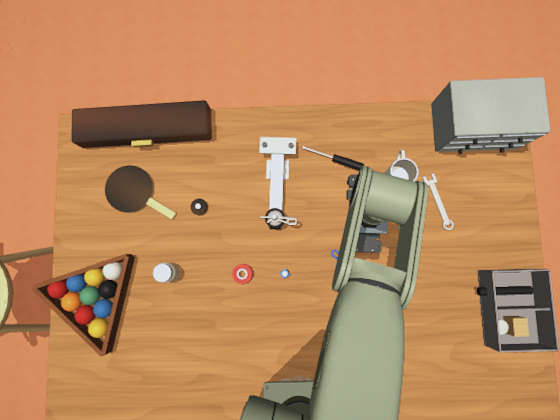

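The wheel is down on the leg, the cotter is locked through the axle's cross hole, and the job was handed in at about 37 s of the 72 s allowed. No verdict was reported.

- **Wheel:** I put the grey-hub wheel over the axle without measurable contact force and released it about level with the tube. The side picture shows it sitting flat.
- **Finding the hole height:** I touched the axle's top with a fingertip, at 6–7 N. It is at z 103.4, which puts the hole at about 86.4. The camera estimate was about 100, 3 mm lower; I went by touch and the leg went in freely.
- **Cotter:** The push rose to about 4.4 N, then reversed to a pull of about 4 N as the bow snapped over, and fell to about 0 N at home. The force on the tool along the push stayed under 5 N.
- **Last checks:** The pictures show the leg through, square to the tube, with the bow round the axle. By rough pixel scaling the cotter is within about 2 mm of its home position. The bow's angle could not be measured directly; it looks closed.
- **Other things on the table:** The robot was clear of everything. The bystanders I could see appear where they started. In the last picture the arm covers the turquoise clip, most of the blue clip and part of the mug, so those were not checked after the move.

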